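# Open a pump head for re-tubing and hold its tensioner arm back

### The job

The tensioner arm of the peristaltic pump is locked against the rotor. Press the yellow release plunger on the pump's deck right down to its stop so that the arm springs free, then push the red handle on the end of the arm back, away from the rotor, past the ratchet click and all the way to its end stop. Finish while still holding the arm back there by its red handle against its spring, because a colleague will now lay the new tube in, and do not disturb the loose things around the pump or the little pot on its deck.

Things in the scene. Friction and masses are not known exactly. Their poses are not given: they have to be found in the camera images.
- pump: White flat-top bench pump with aluminium deck, 220 (x) x 200 (y) x 110 mm high, fixed; origin at the centre of its underside, z up, control panel on its -x face. Positions in mm below are in this frame. Two black tube anchor blocks, 26 mm high, stand on the deck's -y edge; a brass ratchet pawl and the arm's tail lie near the +x edge, below 32 mm over the deck.
- rotor_top (a point): Top centre of the grey six-roller rotor (pump x -10, y -30), 68 mm across, 149 mm over the bench. The flat steel tensioner arm (15 mm wide, 8 thick, its top 132 mm over the bench) lies on its +y side and carries a blue curved shoe up to 142 mm over the bench.
- tensioner (a joint): Angle of the tensioner arm, rad. 0 = locked along the pump's -x (may read a little more); it grows as the handle swings to the pump's +y, away from the rotor. With the plunger up a tongue holds it under 0.05; plunger down, it kicks out to about 0.11 and stays free. At 0.44 the ratchet clicks; 0.60 is the rigid end stop. Let go past the click it falls back to 0.44, before it, to 0.1-0.2.
- pivot_axis (a point): Point on the arm's upright pivot axis (pump x 50, y 25) at the height of handle_mid, 151 mm over the bench. Above 0.14 rad a spring resists at 3.2 N m per rad: at the handle 7 N at 0.44 and 10.5 N at 0.60 rad, with 1 to 2 N more where the pawl rides up the tooth before the click.
- handle: Upright red cylindrical handle, a sleeve that revolves freely on a pin on the end of the arm, 18 mm across and 38 mm high, 140 mm from the pivot; origin at the centre of its foot, on the arm's top face, 132 mm over the bench; z up, x and y turn with the sleeve. Clear space all round it above the arm; the rotor's nearest edge is over 55 mm from it.
- handle_mid (a point): Point on the axis of the red handle at half its height (19 mm below its top).
- release (a joint): Depth of the release plunger, m. 0 = up, 0.010 = at its rigid stop. Its spring takes 3.5 N at the top, 7 N at the stop, up to 2 N more while the tongue still rubs on the locked arm. The tongue clears the arm at 0.006; let go after the arm has kicked out, the plunger rises only to about 0.006, as the tongue then rests under the arm.
- plunger_top (a point): Centre of the top of the yellow mushroom head of the release plunger, 28 mm across, at pump x 88, y -25 mm, 160 mm above the bench when up; it moves straight down when pressed.
- clip_pot: Small white pot of blue tube clips, 33 mm across, 28 mm high, standing loose on the pump's deck in its -x -y corner; origin at the centre of its underside. Bystander.
- screwdriver: Red-handled screwdriver, about 200 mm long and under 35 mm high, lying beside the pump on its -y side; origin under its length, x from handle to tip. Bystander.
- beaker: Clear plastic beaker with sand-coloured filling, 84 mm across the rim, 105 mm high, beside the pump on its +y side; origin at the centre of its underside. Bystander.
- wash_bottle: White bottle with red cap, 66 mm across, about 170 mm high; origin at the centre of its underside. Bystander.
- sand_scoop: Long-handled spoon for sand, about 200 mm long and under 35 mm high, lying on the bench on the +y side; origin under its length, x from handle to bowl. Bystander.
- white_stone: Rounded white stone, 72 mm across, 42 mm high; origin at the centre of its underside. Bystander.

How it is judged:
By the outcome, as a careful person would: the job done as asked, in the order asked, and still so for the second after the job is handed in, while the arm keeps its last pose, push and grip.
It also fails if it takes over 42 s, if anything falls off the work surface, if the arm or the gripper's body presses on something with over 40 N, if the wrist force passes 120 N, or if a joint passes its speed limit or range.

### The arm

A 6-joint arm with a two-finger parallel gripper is mounted at the origin on the work surface. World frame = base frame: x ahead of the robot, y to its left, z up, the work surface at z = 0. Lengths are in m, angles in rad, forces in N, time in s.
With the tool pointing down it reaches from about 0.375 to 0.9 m from the base axis. Payload 3.1 kg.
Tool frame: the origin (TCP) lies between the finger pads; the fingertips stand 17 mm ahead of it and the grasp point (between the pads) lies 2 mm behind it; z points along the fingers, y is the line along which they close (so a half turn about z gives the same grasp; the last joint's range is limited). The gripper opens to 85 mm and grips with 20 to 120 N. Pads are 22 mm wide; open, the fingers measure 114 mm over their backs; the gripper's body (76 mm by 85 mm) begins 54 mm behind the grasp point. The pads swing forward as they close: fully open they stand 13 mm farther back than shut.
Start: joints at [-1.337, 0.527, 1.433, -0, 1.181, -0.178], TCP at [0.25, -0.573, 0.248] pointing down, gripper open.
Joint ranges: [-3.08, 3.08], [-0.75, 2.2], [0.22, 2.44], [-1.43, 4.57], [0, 2.65], [-2.85, 2.85]. Speed limits (rad/s): [2.79, 2.79, 3.14, 3.14, 3.14, 3.14].

### API

Orientations are given as a unit quaternion [x, y, z, w].
In Python, from station import sense, vision, order gives the robot as it stands.
- The arm moves only by the shell command python3 -m crank 'ROWS' [OPENING] [FORCE]. ROWS is JSON, a list of rows, each an object with "dp": the shift along the world's x, y, z in units of 30 mm (1.0 is 30 mm), a list of three; "angular": the turn, a rotation vector about the world's x, y, z in degrees, a list of three. In form: [{"dp": [dx, dy, dz], "angular": [ax, ay, az]}, ...]. A call has 1 to 20 rows; each row shifts and turns the commanded pose from where the row before left it; what a row does not reach is not made up. A row lasts 1/10 s, in which the tool goes at most 50 mm and 8.59 degrees, less where a joint would pass 70% of its speed; a pose out of reach is approached as far as the arm can. A call is refused whole if a number of a shift passes 1 or a number of a turn 8.59, either way. A call with a gripper value outside its range is refused whole. OPENING is the closure, from 0 (fully open) to 1 (shut), set as the call begins (- or left out, the last holds). The fingers move at their own pace and stop on an object; FORCE is the grip in N (left out, the last holds). Time passes only in rows, so rows that do not move let the fingers close. It gives the time, the measured TCP pose, the force, the opening and the grip force at its end, in the units of the state.
- sense(): the state, without advancing time (a new reading comes with each control period).
- vision.snapshot(name): name is "scene" or "top"; returns a dict with "image" (480x640x3 uint8, blue, green, red), "range_z" (480x640 float32, m along the optical axis (not along the pixel's ray), 0 where there is no reading), "mtx" (3x3 intrinsics, pixels), "pose" (4x4, takes a point from camera to world coordinates). Camera axes: x right, y down, z forward; pixel columns grow to the right and rows downward; lengths in m; the calibration is good to about 2 mm. A picture is of the moment at which its call begins.
- order.sign_off(): hands the job in; it is judged then, once.
The state is a dict: "t": time; "q": joint angles; "qd": joint speeds; "tau": joint torques, N m; "tcp_pos": TCP position; "tool_rot": TCP orientation; "force": force on the tool from outside, world axes, zero at the start; "ft_torque": the same for the moment, N m; "finger_gap": opening from 0.0 (shut) to 1.0 (fully open); "gripper_force": force on a finger pad.
Only numpy, scipy, OpenCV 4.12 (cv2) and the standard library are available. Lean on these libraries where they do the work, as an engineer would, in place of code of your own. Each camera call takes 0.05 s, during which the arm holds its last target. There are 200 camera calls.

## Working session

There is one attempt and no reset: what is moved stays moved. The work goes in short steps, Python scripts to look and compute and a shell command to move; the robot and the scene stay as the last step left them, time stands still between calls to the robot, and variables do not carry over. Pictures are saved under pics/ and viewed, at most 10 in all, crops included, and the job is handed in when it is done.

```bash
mkdir -p pics
cat > h.py <<'E'
import numpy as np,cv2
from station import sense,vision,order
def snap(n,f):
    s=vision.snapshot(n); cv2.imwrite('pics/'+f+'.png',s['image']); np.savez('/tmp/'+f+'.npz',**{k:np.asarray(v) for k,v in s.items()}); return s
def cloud(s):
    z=np.asarray(s['range_z']);K=np.asarray(s['mtx']);T=np.asarray(s['pose'])
    v,u=np.mgrid[:480,:640]
    p=np.stack([(u-K[0,2])/K[0,0]*z,(v-K[1,2])/K[1,1]*z,z],-1)
    P=p@T[:3,:3].T+T[:3,3]; P[z==0]=np.nan; return P
def mask(s,lo,hi):
    h=cv2.cvtColor(s['image'],cv2.COLOR_BGR2HSV); return cv2.inRange(h,lo,hi)>0
E
python3 - <<'E'
from h import *
for n in('scene','top'):
    s=snap(n,n+'0');print(n,np.round(s['pose'],3).tolist())
print(sense())
E
```

```text
scene [[-0.608, 0.478, -0.633, 1.383], [0.793, 0.345, -0.502, 0.708], [-0.022, -0.808, -0.589, 0.917], [0.0, 0.0, 0.0, 1.0]]
top [[0.003, -0.981, 0.195, 0.272], [-1.0, -0.006, -0.018, 0.014], [0.019, -0.195, -0.981, 1.462], [0.0, 0.0, 0.0, 1.0]]
{'t': 0.1, 'q': array([-1.33751765e+00,  5.28367499e-01,  1.43379667e+00,  2.25112169e-05,
        1.18142305e+00, -1.78507655e-01]), 'qd': array([-2.00356772e-03, -2.80824760e-03, -3.97177301e-03, -4.57836482e-04,
        1.10454897e-03, -5.55730346e-05]), 'tau': array([-5.61433353e-04, -4.43304992e+01, -1.78586340e+01, -2.60135857e-04,
        3.84954576e-03, -4.81137850e-07]), 'tcp_pos': array([ 0.25003514, -0.57212255,  0.2474278 ]), 'tool_rot': array([ 9.78879164e-01,  2.04437247e-01, -1.69027369e-05, -9.97193023e-04]), 'force': array([0.14888074, 0.70616236, 1.01642009]), 'ft_torque': array([-0.01543954, -0.01608882,  0.03326908]), 'gripper_force': 0.0, 'finger_gap': 1.0011011660260276}
```

View pics/scene0.png

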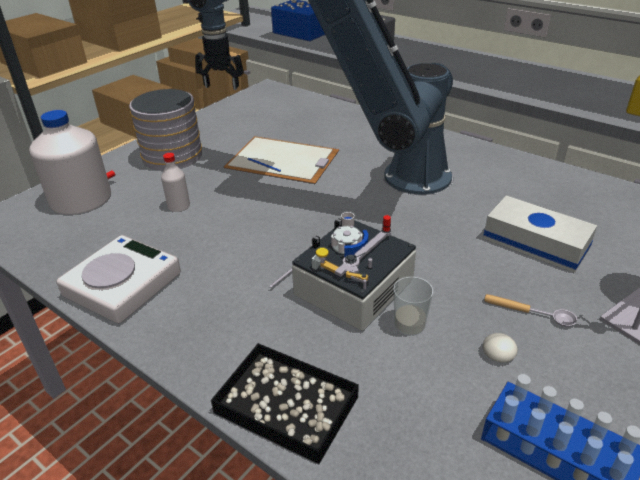

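View pics/top0.png

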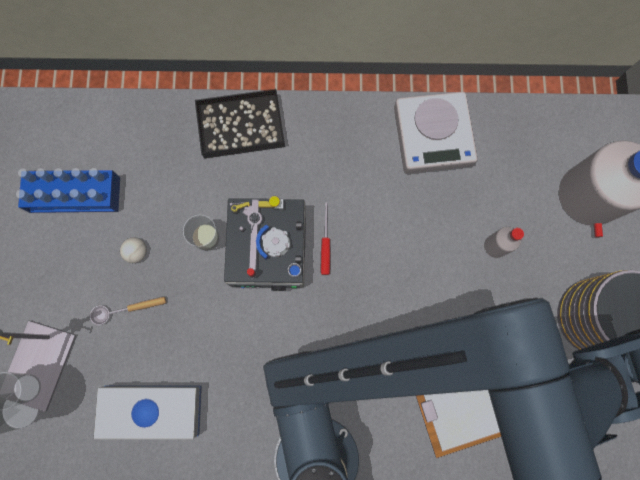

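The top view shows the pump around (265,243), its red handle at (251,271), the yellow plunger at (274,201) and the pot at (294,269). The beaker is at (201,233). In the scene view the handle is at (387,224) and the plunger at (322,254). Next I measure them.

```bash
python3 - <<'E'
from h import *
for n,hb,yb in(('scene',(375,205,400,240),(308,240,335,275)),('top',(240,260,262,282),(262,192,286,210))):
    d=dict(np.load(f'/tmp/{n}0.npz'));P=cloud(d)
    red=mask(d,(0,130,60),(6,255,255))|mask(d,(172,130,60),(180,255,255)); yel=mask(d,(23,130,80),(35,255,255))
    for nm,m,b in(('handle',red,hb),('plunger',yel,yb)):
        w=np.zeros_like(m);w[b[1]:b[3],b[0]:b[2]]=1;m=m&w; Q=P[m];Q=Q[~np.isnan(Q[:,0])]
        zt=np.percentile(Q[:,2],95);t=Q[Q[:,2]>zt-.005]
        print(n,nm,len(Q),'zmax',zt.round(4),'top mean',t.mean(0).round(4),'mid ext',((t.min(0)+t.max(0))/2).round(4),np.ptp(t,axis=0).round(3))
    # deck rectangle
    if 1:
        m=(abs(P[...,2]-.110)<.006)&(abs(P[...,0]-.49)<.2)&(abs(P[...,1]-.05)<.2)
        m=cv2.morphologyEx(m.astype(np.uint8),cv2.MORPH_OPEN,np.ones((3,3)))>0
        Q=P[m][:,:2].astype(np.float32);print(n,'deck',cv2.minAreaRect(Q),len(Q))
E
python3 - <<'E'
import cv2
a=cv2.imread('pics/top0.png')[180:300,170:350];b=cv2.imread('pics/scene0.png')[200:330,270:440]
cv2.imwrite('pics/c.png',cv2.hconcat([cv2.resize(a,(400,500)) if 0 else cv2.resize(a,(400,300)),cv2.resize(b,(392,300))]))
E
```

```text
scene handle 111 zmax 0.1703 top mean [0.4568 0.1687 0.1681] mid ext [0.4561 0.168  0.1689] [0.019 0.017 0.007]
scene plunger 96 zmax 0.1604 top mean [0.6348 0.1164 0.1584] mid ext [0.6355 0.1169 0.1584] [0.027 0.026 0.006]
scene deck ((0.5453587770462036, 0.14085154235363007), (0.19972725212574005, 0.22071829438209534), 89.21887969970703) 3075
top handle 44 zmax 0.1739 top mean [0.4537 0.1656 0.1715] mid ext [0.4539 0.1656 0.1726] [0.012 0.015 0.007]
top plunger 137 zmax 0.1632 top mean [0.6318 0.113  0.1609] mid ext [0.6315 0.1127 0.1624] [0.022 0.025 0.008]
top deck ((0.545046329498291, 0.13920296728610992), (0.1958768665790558, 0.2166668176651001), 89.43705749511719) 3953
```

View pics/c.png

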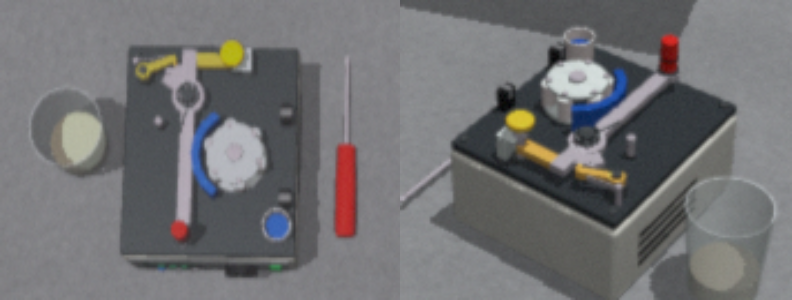

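The handle and plunger measurements match the pump model: centre (0.5452, 0.1402), yaw about −0.75°. That puts the plunger at (0.633, 0.1145, 0.160), the handle at (0.4555, 0.1665) and the pivot at (0.5955, 0.165). I'll go to the plunger with the gripper shut.

```bash
python3 -m crank '[{"dp":[0.5,0.9,0],"angular":[0,0,0]},{"dp":[0.5,0.9,0],"angular":[0,0,0]},{"dp":[0.5,0.9,0],"angular":[0,0,0]},{"dp":[0.5,0.9,0],"angular":[0,0,0]},{"dp":[0.5,0.9,0],"angular":[0,0,0]},{"dp":[0.5,0.9,0],"angular":[0,0,0]},{"dp":[0.5,0.9,0],"angular":[0,0,0]},{"dp":[0.5,0.9,0],"angular":[0,0,0]},{"dp":[0.5,0.9,0],"angular":[0,0,0]},{"dp":[0.5,0.9,0],"angular":[0,0,0]},{"dp":[0.5,0.9,0],"angular":[0,0,0]},{"dp":[0.5,0.9,0],"angular":[0,0,0]},{"dp":[0.5,0.9,0],"angular":[0,0,0]},{"dp":[0.5,0.9,0],"angular":[0,0,0]},{"dp":[0.5,0.9,0],"angular":[0,0,0]},{"dp":[0.5,0.9,0],"angular":[0,0,0]},{"dp":[0.5,0.9,0],"angular":[0,0,0]},{"dp":[0.5,0.9,0],"angular":[0,0,0]},{"dp":[0.5,0.9,0],"angular":[0,0,0]},{"dp":[0.5,0.9,0],"angular":[0,0,0]}]' 1 40
python3 -m crank '[{"dp":[0.5,0.9,0],"angular":[0,0,0]},{"dp":[0.5,0.9,0],"angular":[0,0,0]},{"dp":[0.5,0.9,0],"angular":[0,0,0]},{"dp":[0.5,0.9,0],"angular":[0,0,0]},{"dp":[0.5,0.9,0],"angular":[0,0,0]},{"dp":[0.28,0.4,0],"angular":[0,0,0]},{"dp":[0,0,0],"angular":[0,0,0]},{"dp":[0,0,0],"angular":[0,0,0]}]'
```

```text
t: 2.1
tcp_pos: [0.5504, -0.0314, 0.2479]
tool_rot: [0.979, 0.204, -0.0, -0.0]
force: [0.2, 0.5, 0.2]
finger_gap: -0.005
gripper_force: 0.0
t: 2.9
tcp_pos: [0.6329, 0.1136, 0.2478]
tool_rot: [0.979, 0.205, -0.001, 0.0]
force: [-0.1, 0.2, -0.6]
finger_gap: 0.003
gripper_force: 0.0
```

```bash
python3 -m crank '[{"dp":[0,0,-0.6],"angular":[0,0,0]},{"dp":[0,0,-0.6],"angular":[0,0,0]},{"dp":[0,0,-0.6],"angular":[0,0,0]},{"dp":[0,0,-0.4],"angular":[0,0,0]},{"dp":[0,0,-0.1],"angular":[0,0,0]},{"dp":[0,0,-0.1],"angular":[0,0,0]},{"dp":[0,0,-0.05],"angular":[0,0,0]},{"dp":[0,0,0],"angular":[0,0,0]}]'
python3 -m crank '[{"dp":[0,0,-0.1],"angular":[0,0,0]},{"dp":[0,0,-0.1],"angular":[0,0,0]},{"dp":[0,0,0],"angular":[0,0,0]}]'
```

```text
t: 3.7
tcp_pos: [0.6333, 0.1133, 0.1767]
tool_rot: [0.979, 0.205, -0.0, 0.001]
force: [-2.8, -2.7, 4.4]
finger_gap: 0.001
gripper_force: 2.3
t: 4.0
tcp_pos: [0.6334, 0.1135, 0.1709]
tool_rot: [0.979, 0.205, 0.0, 0.001]
force: [-2.8, -1.4, 6.0]
finger_gap: 0.0
gripper_force: 2.6
```

```bash
python3 -m crank '[{"dp":[0,0,-0.07],"angular":[0,0,0]},{"dp":[0,0,-0.07],"angular":[0,0,0]},{"dp":[0,0,0],"angular":[0,0,0]}]'
python3 -m crank '[{"dp":[0,0,-0.06],"angular":[0,0,0]},{"dp":[0,0,0],"angular":[0,0,0]}]'
```

```text
t: 4.3
tcp_pos: [0.6335, 0.1135, 0.1671]
tool_rot: [0.979, 0.205, 0.0, 0.001]
force: [-3.2, -1.1, 7.4]
finger_gap: -0.002
gripper_force: 3.9
t: 4.5
tcp_pos: [0.6336, 0.1135, 0.167]
tool_rot: [0.979, 0.205, 0.001, 0.001]
force: [-5.2, -1.8, 15.4]
finger_gap: 0.002
gripper_force: 7.4
```

The TCP stopped descending while the force rose to 15 N, so the plunger is on its stop. I'll check that the arm kicked out.

```bash
cat >> h.py <<'E'
def handle(n,f):
    s=snap(n,f);P=cloud(s)
    m=(mask(s,(0,130,50),(6,255,255))|mask(s,(172,130,50),(180,255,255)))&(P[...,2]>.13)&(P[...,2]<.185)&(abs(P[...,0]-.47)<.06)&(abs(P[...,1]-.2)<.08)
    Q=P[m]
    if len(Q)<5: print(n,'none',len(Q));return
    t=Q[Q[:,2]>np.percentile(Q[:,2],95)-.006]; c=(t.min(0)+t.max(0))/2
    a=np.arctan2(c[1]-.165,.5955-c[0])+np.radians(-.75)
    print(n,len(Q),t.mean(0).round(4),c.round(4),'theta',a.round(3),'r',np.hypot(c[1]-.165,.5955-c[0]).round(4))
E
python3 -c "
from h import *
handle('scene','s1');handle('top','t1')"
```

```text
scene 114 [0.4584 0.1856 0.1684] [0.4584 0.1846 0.1679] theta 0.129 r 0.1385
top none 0
```

The arm has kicked out to about 0.12 rad. I'll lift, swing over to the handle and turn the closing line so it lies along the push direction.

```bash
python3 -m crank '[{"dp":[0,0,0.5],"angular":[0,0,0]},{"dp":[0,0,0.8],"angular":[0,0,0]},{"dp":[0,0,0.8],"angular":[0,0,0]},{"dp":[-0.74,0.29,0],"angular":[0,0,-7.5]},{"dp":[-0.74,0.29,0],"angular":[0,0,-7.5]},{"dp":[-0.74,0.29,0],"angular":[0,0,-7.5]},{"dp":[-0.74,0.29,0],"angular":[0,0,-7.5]},{"dp":[-0.74,0.29,0],"angular":[0,0,-7.5]},{"dp":[-0.74,0.29,0],"angular":[0,0,-7.5]},{"dp":[-0.74,0.29,0],"angular":[0,0,0]},{"dp":[-0.74,0.29,0],"angular":[0,0,0]},{"dp":[0,0,0],"angular":[0,0,0]},{"dp":[0,0,0],"angular":[0,0,0]}]' 0.35 40
python3 -c "
from h import *
handle('scene','s2');handle('top','t2')
a=cv2.imread('pics/s2.png')[120:340,230:450];cv2.imwrite('pics/s2c.png',cv2.resize(a,(600,600)))"
```

```text
t: 5.9
tcp_pos: [0.457, 0.1841, 0.2269]
tool_rot: [0.983, -0.185, 0.002, -0.0]
force: [1.0, 0.1, -0.2]
finger_gap: 0.648
gripper_force: 0.0
scene 112 [0.4578 0.1849 0.167 ] [0.4564 0.1843 0.1668] theta 0.125 r 0.1404
top none 0
```

View pics/s2c.png

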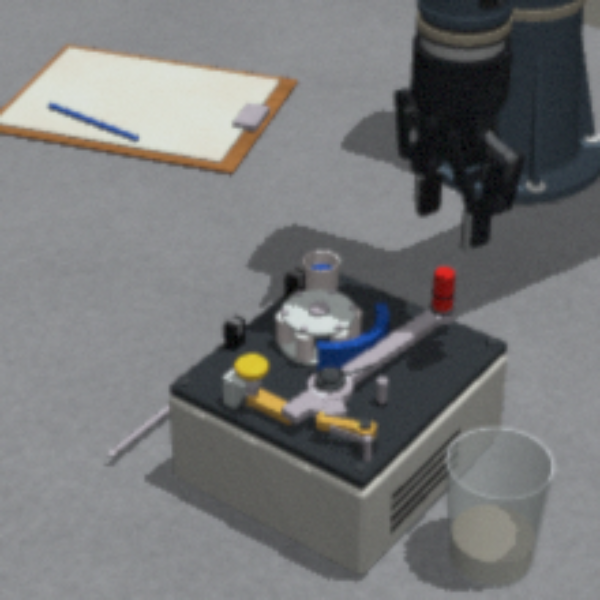

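The arm (handle at crop (444,290)) is free of the rotor and the open fingers stand straight above the handle. Descending and gripping.

```bash
python3 -m crank '[{"dp":[0,0,-0.6],"angular":[0,0,0]},{"dp":[0,0,-0.6],"angular":[0,0,0]},{"dp":[0,0,-0.6],"angular":[0,0,0]},{"dp":[0,0,-0.5],"angular":[0,0,0]},{"dp":[0,0,0],"angular":[0,0,0]}]'
python3 -m crank '[{"dp":[0,0,0],"angular":[0,0,0]},{"dp":[0,0,0],"angular":[0,0,0]},{"dp":[0,0,0],"angular":[0,0,0]},{"dp":[0,0,0],"angular":[0,0,0]},{"dp":[0,0,0],"angular":[0,0,0]},{"dp":[0,0,0],"angular":[0,0,0]}]' 1 50
python3 - <<'E'
from h import *
p=sense()['tcp_pos']; pv=np.array([.5955,.165])
a0=np.arctan2(p[1]-.165,.5955-p[0])-.013;print(a0,np.hypot(*(p[:2]-pv)))
ths=np.append(np.linspace(a0,.60,13),[.62]);f=lambda t:pv+.14*np.array([-np.cos(t+.013),np.sin(t+.013)])
prev=p[:2]
for t in ths[1:]:
    print(round(t,3),f(t).round(4),((f(t)-prev)/.03).round(3));prev=f(t)
E
```

```text
t: 6.5
tcp_pos: [0.4561, 0.1832, 0.1552]
tool_rot: [0.983, -0.186, -0.001, 0.001]
force: [-0.8, -0.3, -0.2]
finger_gap: 0.648
gripper_force: 0.0
t: 7.1
tcp_pos: [0.4566, 0.1839, 0.1577]
tool_rot: [0.983, -0.186, 0.001, -0.0]
force: [-0.6, -0.8, 5.6]
finger_gap: 0.195
gripper_force: 48.8
0.1222834515893891 0.14017955679244706
0.162 [0.4576 0.1894] [0.035 0.183]
0.202 [0.4587 0.1949] [0.036 0.182]
0.242 [0.46   0.2003] [0.043 0.181]
0.282 [0.4615 0.2056] [0.05  0.179]
0.321 [0.4633 0.2109] [0.057 0.177]
0.361 [0.4652 0.2162] [0.064 0.174]
0.401 [0.4673 0.2213] [0.071 0.172]
0.441 [0.4697 0.2264] [0.078 0.169]
0.481 [0.4722 0.2313] [0.085 0.165]
0.52 [0.4749 0.2362] [0.091 0.162]
0.56 [0.4779 0.2409] [0.098 0.158]
0.6 [0.481  0.2455] [0.104 0.154]
0.62 [0.4826 0.2478] [0.054 0.076]
```

The handle is gripped (gap 17 mm), but there is 5.6 N upward, so the tips are brushing the arm as they swing forward. I'll re-grip a few mm higher.

```bash
python3 -m crank '[{"dp":[0,0,0],"angular":[0,0,0]},{"dp":[0,0,0],"angular":[0,0,0]},{"dp":[0,0,0.15],"angular":[0,0,0]},{"dp":[0,0,0],"angular":[0,0,0]}]' 0.6
python3 -m crank '[{"dp":[0,0,0],"angular":[0,0,0]},{"dp":[0,0,0],"angular":[0,0,0]},{"dp":[0,0,0],"angular":[0,0,0]},{"dp":[0,0,0],"angular":[0,0,0]},{"dp":[0,0,0],"angular":[0,0,0]}]' 1 60
```

```text
t: 7.5
tcp_pos: [0.4562, 0.184, 0.1616]
tool_rot: [0.983, -0.186, 0.0, -0.0]
force: [-0.3, 0.1, -0.4]
finger_gap: 0.399
gripper_force: 0.0
t: 8.0
tcp_pos: [0.456, 0.1838, 0.1615]
tool_rot: [0.983, -0.186, 0.0, 0.0]
force: [-1.4, -0.7, 4.3]
finger_gap: 0.188
gripper_force: 58.5
```

Same small force at the greater height, so it is only pad friction as the fingers swing shut, and the grip is fine. Now I swing along the arc.

```bash
python3 -m crank '[{"dp":[0.04,0.18,0],"angular":[0,0,0]},{"dp":[0.04,0.18,0],"angular":[0,0,0]},{"dp":[0.04,0.18,0],"angular":[0,0,0]},{"dp":[0.05,0.18,0],"angular":[0,0,0]},{"dp":[0.06,0.18,0],"angular":[0,0,0]},{"dp":[0.06,0.17,0],"angular":[0,0,0]},{"dp":[0.07,0.17,0],"angular":[0,0,0]},{"dp":[0.08,0.17,0],"angular":[0,0,0]},{"dp":[0.08,0.17,0],"angular":[0,0,0]},{"dp":[0,0,0],"angular":[0,0,0]}]'
python3 -c "
from h import *
handle('scene','s3');handle('top','t3')"
```

```text
t: 9.0
tcp_pos: [0.4714, 0.2296, 0.1614]
tool_rot: [0.983, -0.185, -0.0, 0.002]
force: [-1.6, -7.9, 6.6]
finger_gap: 0.187
gripper_force: 58.8
scene 58 [0.4769 0.2292 0.1684] [0.4752 0.2299 0.1681] theta 0.482 r 0.1367
top none 0
```

```bash
python3 -m crank '[{"dp":[0.09,0.16,0],"angular":[0,0,0]},{"dp":[0.1,0.16,0],"angular":[0,0,0]},{"dp":[0.1,0.16,0],"angular":[0,0,0]},{"dp":[0,0,0],"angular":[0,0,0]}]'
python3 -m crank '[{"dp":[0.05,0.08,0],"angular":[0,0,0]},{"dp":[0,0,0],"angular":[0,0,0]}]'
```

```text
t: 9.5
tcp_pos: [0.4795, 0.2427, 0.1613]
tool_rot: [0.983, -0.184, -0.001, 0.004]
force: [-1.9, -11.9, 8.3]
finger_gap: 0.185
gripper_force: 59.1
t: 9.7
tcp_pos: [0.4796, 0.243, 0.1613]
tool_rot: [0.983, -0.184, -0.002, 0.006]
force: [-3.5, -17.8, 11.2]
finger_gap: 0.189
gripper_force: 59.4
```

```bash
python3 -m crank '[{"dp":[0.03,0.05,0],"angular":[0,0,0]},{"dp":[0,0,0],"angular":[0,0,0]},{"dp":[0,0,0],"angular":[0,0,0]},{"dp":[0,0,0],"angular":[0,0,0]}]'
python3 -c "
from h import *
handle('scene','s4')
a=cv2.imread('pics/s4.png')[150:350,240:460];cv2.imwrite('pics/s4c.png',cv2.resize(a,(660,600)))"
```

```text
t: 10.1
tcp_pos: [0.4796, 0.2431, 0.1612]
tool_rot: [0.983, -0.184, -0.003, 0.007]
force: [-5.5, -21.9, 12.8]
finger_gap: 0.192
gripper_force: 59.7
scene 56 [0.4831 0.2418 0.1688] [0.4835 0.2434 0.1714] theta 0.598 r 0.1368
```

View pics/s4c.png

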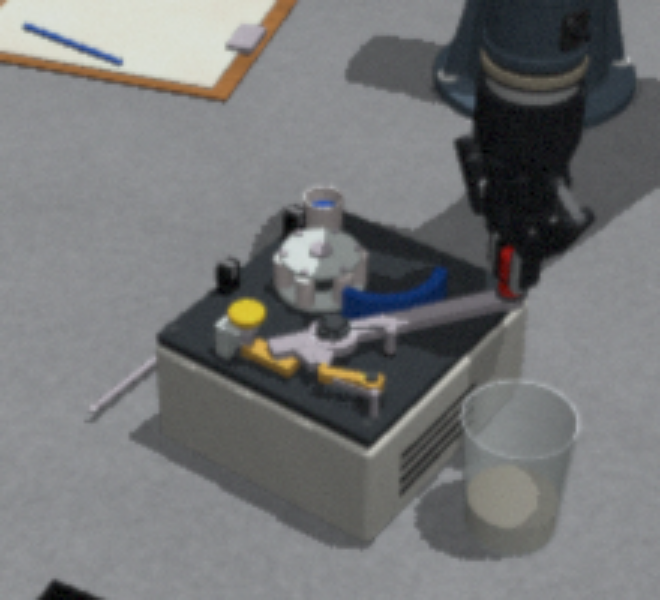

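The picture shows the arm resting on its stop post at crop (390,340), with the red handle between the fingers at (508,275). The pot at (323,205) and the beaker at (520,465) stand undisturbed. Pushing further no longer moves the arm; only the force rises, so it is on the end stop. Handing in.

```bash
python3 -c "
from h import *
print(order.sign_off())"
```

```text
the job is handed in; nothing more can be done
None
```

I pressed the plunger down to its stop, the arm sprang free, and I handed the job in with the gripper holding the red handle back against the arm's end stop (about 0.6 rad, 22 N push); the pot and beaker looked undisturbed in the last picture.

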